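Take the filter out of the airbrush extractor and hold it up for inspection

ROBOT

A 6-joint arm with a two-finger parallel gripper is mounted at the origin on a cart in front of the work surface, level with it; the furniture and walls round the work are solid. World frame = base frame: x ahead of the robot, y to its left, z up, the work surface at z = 0. Lengths are in m, angles in rad, forces in N, time in s.
With the tool pointing down it reaches from about 0.25 to 0.85 m from the base axis. Payload 12.5 kg.
Tool frame: the origin (TCP) lies on the centre line of the jaws, within the pads' length; the fingertips stand 25 mm ahead of it and the grasp point (between the pads) lies 6 mm ahead of it; z points along the fingers, y is the line along which they close (so a half turn about z gives the same grasp; the last joint's range is limited). The gripper opens to 93 mm and grips with 3 to 60 N. Pads are 15 mm wide; open, the fingers measure 128 mm over their backs; the gripper's body (75 mm by 188 mm) begins 65 mm behind the grasp point.
Start: joints at [-1.257, 0.351, 1.652, -0, 1.139, -0.085], TCP at [0.214, -0.507, 0.244] pointing down, gripper open.
Joint ranges: [-2.75, 2.75], [-0.79, 2.1], [0.01, 2.65], [-1.57, 4.71], [0.07, 3.14], [-2.87, 2.87]. Speed limits (rad/s): [2.22, 2.22, 2.79, 3.14, 3.14, 3.14].

INTERFACE

Orientations are given as [roll, pitch, yaw] about the fixed x, y, z axes, in that order (R = Rz(yaw) Ry(pitch) Rx(roll)).
In Python, from rig import bot, optics, readout gives the robot as it stands (bot), with the cameras (optics) and the readings (readout).
- The arm moves only by the shell command python3 jog.py 'ROWS' [FORCE]. ROWS is a JSON object with one list for each field, all of the same length, 1 to 5, a row being the entries at one place: tx, ty, tz (the shift in m), spin (a turn about the tool's z in rad), aperture (the finger opening in m); each row shifts and turns the commanded pose from where the row before left it, along the tool's axes as they then stand; what a row does not reach is not made up. A row lasts 1/8 s, in which the tool goes at most 0.0625 m and 0.188 rad, less where a joint would pass 70% of its speed; a pose out of reach is approached as far as the arm can. The fingers move at their own pace and stop on an object; FORCE is the grip in N (left out, the last holds). Time passes only in rows, so rows that do not move let the fingers close. It prints the time, the measured TCP pose, the force, the opening and the grip force at its end. Input that does not fit is refused with a message, and nothing moves.
- readout.observe(): the state, without advancing time (a new reading comes with each control period).
- optics.get_image(name): name is "scene" or "top" or "wrist"; returns the picture (480x640x3 uint8, red, green, blue); there is no depth.
- optics.calibration(name): a dict with "mtx" (3x3 intrinsics, pixels), "camera_from_world" (4x4, takes a point from world to camera coordinates). Camera axes: x right, y down, z forward; pixel columns grow to the right and rows downward; lengths in m; the calibration is good to about 2 mm. A picture is of the moment at which its call begins: read the wrist's pose just before it. calibration takes no time and is no camera call; for the wrist camera it gives the pose at the moment of the call.
- bot.close_job(): hands the job in; it is judged then, once.
The state is a dict: "t": time; "q": joint angles; "qvel": joint speeds; "joint_efforts": joint torques, N m; "position": TCP position; "tcp_rot": TCP orientation; "wrist_force": force on the tool from outside, world axes, zero at the start; "moment": the same for the moment, N m; "width": finger opening in m; "finger_force": force on a finger pad.
Only numpy, scipy, OpenCV 4.12 (cv2) and the standard library are available. Lean on these libraries where they do the work, as an engineer would, in place of code of your own. Each camera call takes 0.05 s, during which the arm holds its last target. There are 200 camera calls.

TASK

Check the filter of the small white airbrush extractor: swing its blue hinged hood up by the bar handle until it leans back past upright, then draw the filter cartridge straight up out of its slot by the orange tab. Hold the cartridge upright over the middle of the round tin lid, its lower edge about 10 cm above the table and its broad side turned parallel to the table's near edge so that it faces the robot, and finish while still holding it there. Leave the hood open, and do not disturb the tin lid or the bottles, tubes and pot.

Things in the scene. Friction and masses are not known exactly. Their poses are not given: they have to be found in the camera images.
- extractor: white airbrush extractor fixed to the table: case 100 (x) x 80 (y) x 80 (z) mm, origin at the centre of its underside, z up. Its front faces -x (roughly the robot's left); the hood is hinged on the rear (+x) top edge. Filter slot 67 (x) x 15 (y) mm in its top, centred at x = -6 mm, y = 0, floor 14 mm above the table
- hood (a joint): angle (rad) of the blue hood: 0 closed, growing as its front edge rises, stop at 2.1. A stiff hinge: the hood stays at whatever angle it is left; lifting it takes about 2 N at the handle. At the start it is closed or slightly ajar
- hood_hinge (a point): middle of the hinge line (extractor x = +50 mm, 81 mm above the table); moves with the hood: y is along the hinge line, -x points to the front of the hood. The hood is a cover 100 (x) x 80 (y) x 30 (z) mm, open underneath, walls 3 mm
- hood_grip (a point): middle of the hood's steel bar handle: round bar 8 mm thick, 48 mm long, parallel to the hinge line (y), on two end posts 30 mm above the hood's top; 80 mm in front of (-x) and 60 mm above the hinge line when closed. It may turn between the fingers as the hood swings. Axes as the hood's
- filter: filter cartridge: grey plate 64 (x) x 12 (y) x 66 (z) mm, white pleats on both broad sides (normals +-y), about 80 g; origin at the centre of its underside, z up. Orange tab 30 x 10 x 22 mm on the middle of its top. At the start it stands in the slot under the hood, axes parallel to the extractor's; plate top level with the case top, only the tab stands out
- filter_tab (a point): centre of the orange tab, 77 mm above the filter's origin; grip it across its 10 mm thickness (along y). Axes as the filter's
- tin_lid: round grey-smeared tin lid lying loose on the table, 136 mm across, 8 mm high; origin at the centre of its underside
- near_edge (a point): fixed direction mark on the table top, 450 mm straight ahead of the base axis (nothing to see there): y runs parallel to the table's near edge, x points straight away from the robot, z up
- paint_bottle_0: blue paint bottle standing, 68 mm across, 207 mm high; bystander, origin under its centre
- paint_bottle_1: yellow paint bottle standing, 72 mm across, 209 mm high; bystander, origin under its centre
- red_bottle: red paint bottle standing, 66 mm across, 162 mm high; bystander, origin under its centre
- paint_pot_0: small white open pot, 47 mm across, 36 mm high; bystander, origin under its centre
- purple_tube: purple paint tube lying, 113 x 30 x 27 mm; bystander, origin under its centre

How it is judged:
By the outcome, as a careful person would: the job done as asked, in the order asked, and still so for the second after the job is handed in, while the arm keeps its last pose, push and grip.
It also fails if it takes over 48 s, if anything falls off the work surface, if the arm or the gripper's body presses on something with over 40 N, if the wrist force passes 120 N, or if a joint passes its speed limit or range.

## Working session

There is one attempt and no reset: what is moved stays moved. The work goes in short steps, Python scripts to look and compute and a shell command to move; the robot and the scene stay as the last step left them, time stands still between calls to the robot, and variables do not carry over. Pictures are saved under pics/ and viewed, at most 10 in all, crops included, and the job is handed in when it is done.

```bash
ls; mkdir -p pics; python3 - <<'E'
from rig import bot, optics, readout
import cv2,numpy as np
o=readout.observe();print({k:np.round(v,3) for k,v in o.items()})
for n in("scene","top"):
    cv2.imwrite(f"pics/{n}0.png",optics.get_image(n)[:,:,::-1]);c=optics.calibration(n);print(n,np.round(c["mtx"],1).tolist(),np.round(c["camera_from_world"],3).tolist())
E
```

```text
jog.py
pics
rig.py
{'t': np.float64(0.0), 'q': array([-1.257,  0.351,  1.652, -0.   ,  1.139, -0.085]), 'qvel': array([-0.002, -0.001, -0.003, -0.   , -0.002,  0.   ]), 'joint_efforts': array([ 1.0000e-03, -4.9732e+01, -2.8525e+01,  7.0000e-02,  2.6000e-02,
       -0.0000e+00]), 'position': array([ 0.214, -0.507,  0.243]), 'tcp_rot': array([-3.14 , -0.   ,  0.399]), 'wrist_force': array([ 0.021, -0.234, -0.44 ]), 'moment': array([-0.004, -0.007, -0.029]), 'finger_force': np.float64(0.0), 'width': np.float64(0.093)}
scene [[554.2, 0.0, 332.4], [0.0, 554.2, 236.7], [0.0, 0.0, 1.0]] [[0.958, -0.285, 0.016, -0.504], [-0.21, -0.743, -0.636, 0.224], [0.193, 0.606, -0.772, 0.969], [0.0, 0.0, 0.0, 1.0]]
top [[532.4, 0.0, 316.9], [0.0, 532.4, 239.5], [0.0, 0.0, 1.0]] [[-0.136, -0.991, 0.01, 0.112], [-0.871, 0.115, -0.479, 0.51], [0.473, -0.074, -0.878, 0.938], [0.0, 0.0, 0.0, 1.0]]
```

View pics/scene0.png

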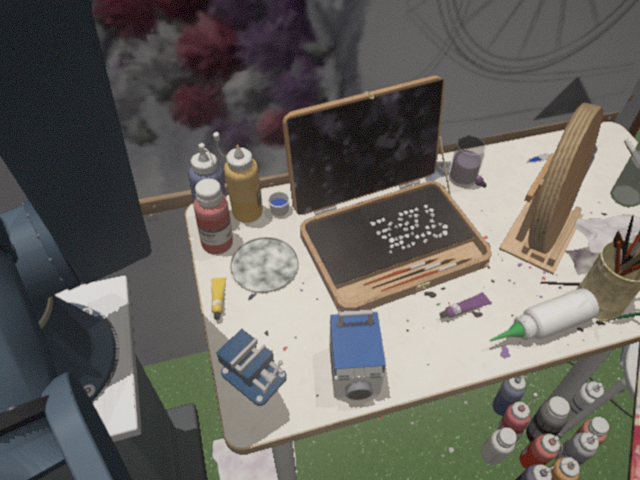

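View pics/top0.png

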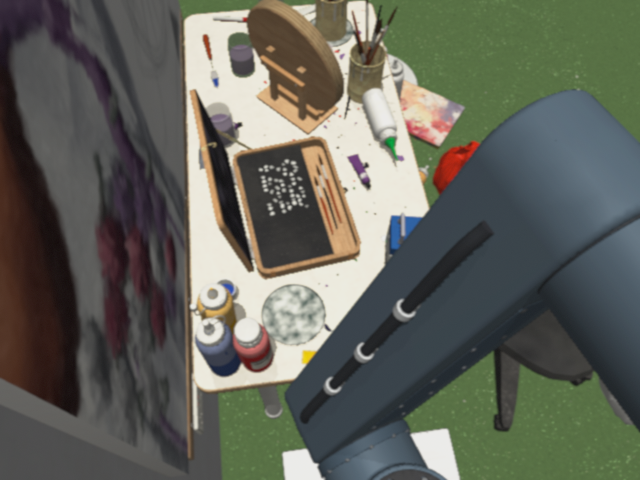

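The scene view shows the extractor (hood about (357,340), bar handle (357,320), duct/rear at (358,388)), tin lid at (264,264), bottles behind it to the upper left. The top view is half hidden by the arm; lid at (294,314).

```bash
cat > h.py <<'E'
from rig import bot, optics, readout
import numpy as np, cv2
from scipy.spatial.transform import Rotation as Rn
def cam(n):
    c=optics.calibration(n);T=c["camera_from_world"];return c["mtx"],T
def ray(c,px):
    K,T=c;d=T[:3,:3].T@np.linalg.solve(K,[px[0],px[1],1]);return -T[:3,:3].T@T[:3,3],d
def onz(c,px,z):
    o,d=ray(c,px);return o+d*(z-o[2])/d[2]
def tri(obs):
    A=0;b=0
    for c,px in obs:
        o,d=ray(c,px);d=d/np.linalg.norm(d);P=np.eye(3)-np.outer(d,d);A=A+P;b=b+P@o
    x=np.linalg.solve(A,b);return x,[np.linalg.norm((np.eye(3)-np.outer(d/np.linalg.norm(d),d/np.linalg.norm(d)))@(x-o)) for o,d in [ray(c,p) for c,p in obs]]
def proj(c,X):
    K,T=c;p=K@(T[:3,:3]@np.asarray(X)+T[:3,3]);return p[:2]/p[2]
def tool():
    o=readout.observe();return o["position"],Rn.from_euler("xyz",o["tcp_rot"]).as_matrix()
E
python3 - <<'E'
from h import *
s=cam("scene");t=cam("top")
print("bar",onz(s,(357,320),.141));print("lid",onz(s,(264,264),.008),onz(t,(294,314),.008))
for p in[(331,318),(380,316),(384,370),(332,376)]:print(onz(s,p,.111))
for n,p in dict(blue=(207,160),yel=(240,155),red=(209,187)).items():print(n,onz(s,p,.19 if n!="red" else .155))
im=cv2.imread("pics/scene0.png")[290:410,290:430];cv2.imwrite("pics/c0.png",cv2.resize(im,None,fx=5,fy=5,interpolation=2))
w=optics.calibration("wrist");print(np.round(w["camera_from_world"],3))
p,R=tool();print(p,R.round(3))
E
```

```text
bar [ 0.52139462 -0.14381202  0.141     ]
lid [0.41435181 0.10390975 0.008     ] [0.4147137  0.10466099 0.008     ]
[ 0.4885507  -0.11174543  0.111     ]
[ 0.5673638  -0.13035491  0.111     ]
[ 0.54076798 -0.22297293  0.111     ]
[ 0.46102963 -0.21026708  0.111     ]
blue [0.34844795 0.23216195 0.19      ]
yel [0.40988681 0.22934228 0.19      ]
red [0.34146881 0.19700459 0.155     ]
[[ 0.387 -0.922 -0.001 -0.548]
 [-0.887 -0.373  0.273 -0.03 ]
 [-0.252 -0.105 -0.962  0.39 ]
 [ 0.     0.     0.     1.   ]]
[ 0.2135236  -0.50654538  0.24317392] [[ 0.922  0.388 -0.   ]
 [ 0.388 -0.922  0.001]
 [ 0.    -0.001 -1.   ]]
```

View pics/c0.png

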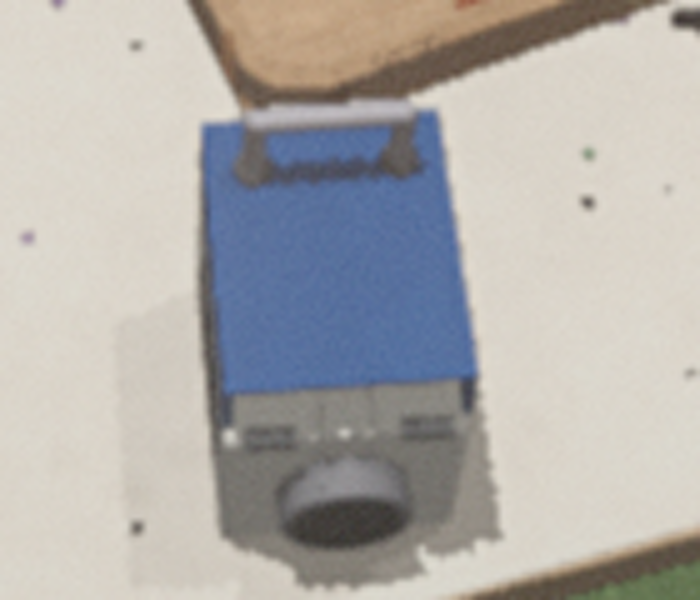

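Crop: hood top corners (full-image px) FL (330.6,315), FR (377.6,312.4), RR (385,365.4), RL (335.2,368.4); bar ends (339.4,313.6)–(372.4,312.4).

```bash
python3 - <<'E'
from h import *
s=cam("scene")
FL,FR,RR,RL=[onz(s,p,.111) for p in[(330.6,315),(377.6,312.4),(385,365.4),(335.2,368.4)]]
b1,b2=onz(s,(339.4,313.6),.141),onz(s,(372.4,312.4),.141)
print(FL,FR,RR,RL,b1,b2)
ang=lambda v:np.degrees(np.arctan2(v[1],v[0]))
print("widths",np.linalg.norm(RR-RL),np.linalg.norm(FR-FL),np.linalg.norm(FL-RL),np.linalg.norm(b2-b1))
print("yaws",ang(RL-FL),ang(RR-FR),ang(FR-FL)-90,ang(RR-RL)-90,ang(b2-b1)-90)
print("edge",onz(s,(193,225),0),onz(s,(225,420),0),"boxlid",onz(s,(305,212),.02),onz(s,(287,120),.2))
p,R=tool();w=cam("wrist");o,d=ray(w,(320,240));print("cam in tool",R.T@(o-p),R.T@d)
print("to (.52,-.2,.33):",R.T@(np.array([.52,-.2,.33])-p))
E
```

```text
[ 0.48953752 -0.10607742  0.111     ] [ 0.56586714 -0.12273008  0.111     ] [ 0.54489207 -0.21614592  0.111     ] [ 0.46933958 -0.19958838  0.111     ] [ 0.49812839 -0.1249392   0.141     ] [ 0.54938191 -0.13729816  0.141     ]
widths 0.07734552413651503 0.07812504139910235 0.09566742683898188 0.05272255296490308
yaws -102.18837797816644 -102.65498814415989 -102.30724742934726 -102.3611097616885 -103.55714032132173
edge [0.2917194  0.25230931 0.        ] [ 0.28638669 -0.1859122   0.        ] boxlid [0.52613217 0.20628863 0.02      ] [0.51657793 0.29391985 0.2       ]
cam in tool [ 0.07662834 -0.00103096 -0.13989696] [-0.26020401 -0.00137614  0.96564218]
to (.52,-.2,.33): [ 0.40147042 -0.16356656 -0.08662626]
```

```bash
python3 jog.py '{"tx": [0.053, 0.053, 0.053, 0.053, 0.053], "ty": [-0.027, -0.027, -0.027, -0.027, -0.027], "tz": [-0.007, -0.007, -0.007, -0.007, -0.007], "spin": [0, 0, 0, 0, 0], "aperture": [0.093, 0.093, 0.093, 0.093, 0.093]}'; python3 jog.py '{"tx": [0.053, 0.053, 0.053, 0, 0], "ty": [-0.027, -0.027, -0.025, 0, 0], "tz": [-0.007, -0.007, -0.007, 0, 0], "spin": [0, 0, 0, 0.153, 0.153], "aperture": [0.093, 0.093, 0.093, 0.093, 0.093]}'; python3 jog.py '{"tx": [0, 0, 0, 0], "ty": [0, 0, 0, 0], "tz": [0, 0, 0, 0], "spin": [0.153, 0.155, 0, 0], "aperture": [0.05, 0.05, 0.05, 0.05]}' 10
python3 - <<'E'
from h import *
w=cam("wrist");im=optics.get_image("wrist");cv2.imwrite("pics/w1.png",im[:,:,::-1])
im=optics.get_image("top");cv2.imwrite("pics/t1.png",im[:,:,::-1])
np.savez("w1.npz",K=w[0],T=w[1])
p,R=tool();print(p,R.round(4))
for X in[(.523,-.132,.141),(.506,-.210,.081)]:print(proj(w,X),proj(cam("top"),X))
E
```

```text
t: 0.72
position: [0.4063, -0.2778, 0.2788]
tcp_rot: [-3.142, 0.0, 0.399]
wrist_force: [0.4, -0.9, -0.5]
width: 0.0927
finger_force: 0.0
t: 1.35
position: [0.5214, -0.1442, 0.2992]
tcp_rot: [-3.141, 0.001, 0.089]
wrist_force: [-0.4, -0.4, 0.1]
width: 0.0927
finger_force: 0.0
t: 1.85
position: [0.5212, -0.145, 0.2995]
tcp_rot: [-3.142, 0.0, -0.212]
wrist_force: [-0.6, 0.1, 0.1]
width: 0.058
finger_force: 0.0
[ 0.52118273 -0.14494051  0.2995591 ] [[ 9.774e-01 -2.114e-01 -2.000e-04]
 [-2.114e-01 -9.774e-01  1.000e-04]
 [-2.000e-04 -0.000e+00 -1.000e+00]]
[305.64022102 235.50508078] [402.8064091  225.41543274]
[393.64531166 219.56506758] [436.43132355 242.45429172]
```

View pics/w1.png

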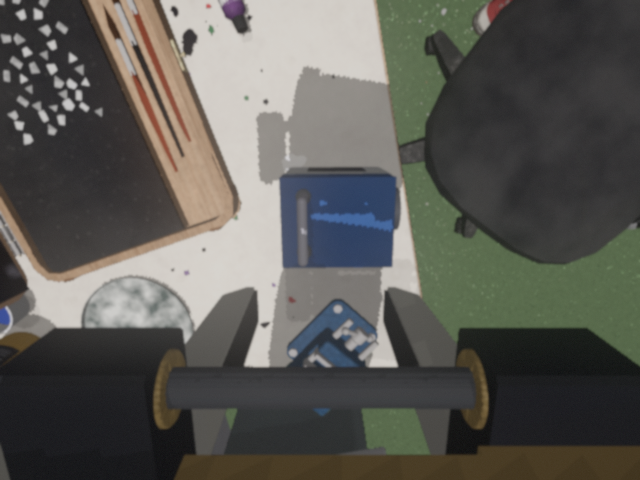

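Wrist view: hood top x 281–394, y ~175–267; bar centre (303,229), ends y 192–265.

```bash
python3 - <<'E'
from h import *
s=cam("scene");d=np.load("w1.npz");w=(d["K"],d["T"])
im=cv2.imread("pics/w1.png").astype(int)
blue=((im[:,:,0]-im[:,:,2])>35).astype(np.uint8);blue[290:]=0
n,l,st,c=cv2.connectedComponentsWithStats(blue);i=1+np.argmax(st[1:,4]);m=(l==i).astype(np.uint8)
q=cv2.approxPolyDP(cv2.convexHull(cv2.findContours(m,0,2)[0][0]),8,True)[:,0];print(st[i],q.tolist())
sub=im[185:272,285:330].sum(2)/3;
for r in (200,215,230,245,258): print(r,im[r,290:320].mean(1).round().astype(int).tolist())
col=im[180:275,300:306].mean((1,2)).round().astype(int);print(col.tolist())
bs=(355.9,313);
print("bar tri",tri([(s,bs),(w,(303,229))]), onz(w,(303,229),.141))
for a,b in zip([(330.6,315),(377.6,312.4),(385,365.4),(335.2,368.4)],[(282,267),(281,175),(394,178),(393,266)]):
    print(tri([(s,a),(w,b)]),onz(w,b,.111))
E
```

```text
[ 289  176  106   91 7374] [[393, 177], [390, 264], [314, 262], [289, 180]]
200 [85, 85, 85, 82, 84, 84, 85, 92, 99, 107, 112, 114, 113, 110, 105, 97, 88, 79, 74, 72, 76, 77, 78, 77, 78, 78, 78, 77, 79, 84]
215 [84, 85, 85, 86, 84, 85, 88, 95, 104, 109, 113, 117, 119, 116, 111, 104, 94, 81, 74, 76, 84, 97, 104, 109, 112, 115, 115, 116, 115, 113]
230 [87, 86, 85, 87, 84, 84, 87, 91, 100, 111, 127, 153, 172, 167, 148, 132, 117, 93, 78, 74, 72, 73, 74, 75, 75, 76, 77, 77, 76, 75]
245 [87, 87, 86, 87, 85, 86, 86, 90, 97, 106, 112, 115, 117, 117, 115, 110, 99, 87, 75, 72, 73, 72, 73, 74, 77, 77, 76, 76, 77, 76]
258 [88, 87, 85, 86, 85, 85, 85, 89, 96, 104, 109, 114, 116, 116, 115, 111, 105, 94, 82, 76, 74, 75, 75, 76, 76, 76, 77, 77, 76, 76]
[81, 81, 81, 81, 81, 81, 81, 80, 78, 76, 77, 79, 81, 82, 84, 85, 85, 89, 96, 103, 109, 113, 115, 114, 113, 114, 114, 114, 114, 113, 113, 113, 114, 113, 114, 113, 114, 113, 114, 113, 114, 113, 114, 114, 113, 114, 114, 120, 132, 144, 150, 153, 151, 142, 128, 117, 114, 114, 114, 114, 114, 114, 114, 114, 114, 114, 114, 114, 114, 114, 114, 114, 114, 114, 1
[... 201 characters left out ...]
(0.0017016372129564001)]) [ 0.52855307 -0.13114623  0.141     ]
(array([ 0.4904362 , -0.10174856,  0.10449379]), [np.float64(0.000582537821240264), np.float64(0.0005825378212402598)]) [ 0.4920819  -0.10242272  0.111     ]
(array([ 0.56894385, -0.11906546,  0.10306521]), [np.float64(0.0011327284919423134), np.float64(0.0011327284919421343)]) [ 0.57043658 -0.12073314  0.111     ]
(array([ 0.54698099, -0.21287682,  0.10340588]), [np.float64(0.00016921443245521283), np.float64(0.00016921443245494715)]) [ 0.54822014 -0.21176567  0.111     ]
(array([ 0.47038419, -0.19844828,  0.10743447]), [np.float64(0.0006825364621698074), np.float64(0.0006825364621698611)]) [ 0.47226619 -0.19846572  0.111     ]
```

```bash
python3 jog.py '{"tx": [0.002, 0, 0, 0, 0], "ty": [-0.0145, 0, 0, 0, 0], "tz": [0.048, 0.05, 0.03, 0.02, 0], "spin": [0, 0, 0, 0, 0], "aperture": [0.05, 0.05, 0.05, 0.05, 0.05]}' 12; python3 jog.py '{"tx": [0, 0, 0, 0], "ty": [0, 0, 0, 0], "tz": [0, 0, 0, 0], "spin": [0, 0, 0, 0], "aperture": [0, 0, 0, 0]}' 12
```

```text
t: 2.58
position: [0.5256, -0.131, 0.1505]
tcp_rot: [-3.141, 0.003, -0.214]
wrist_force: [0.1, -0.2, 0.9]
width: 0.0497
finger_force: 0.0
t: 3.08
position: [0.5264, -0.1313, 0.152]
tcp_rot: [3.142, -0.0, -0.215]
wrist_force: [0.8, -0.3, -0.1]
width: 0.0143
finger_force: 0.0
```

```bash
python3 jog.py '{"tx": [0, 0, 0], "ty": [0, 0, 0], "tz": [0, 0, 0], "spin": [0, 0, 0], "aperture": [0, 0, 0]}' 12
python3 jog.py '{"tx": [0, 0, 0, 0, 0], "ty": [0.0128, 0.0152, 0.0171, 0.0183, 0.0189], "tz": [-0.014, -0.0114, -0.0083, -0.0049, -0.0014], "spin": [0, 0, 0, 0, 0], "aperture": [0, 0, 0, 0, 0]}' 15
```

```text
t: 4.08
position: [0.5089, -0.2127, 0.1922]
tcp_rot: [3.141, -0.001, -0.215]
wrist_force: [4.0, 0.2, -0.8]
width: 0.0072
finger_force: 15.0
```

```bash
python3 jog.py '{"tx": [0, 0, 0, 0, 0], "ty": [0.0189, 0.0181, 0.0167, 0.0147, 0.0121], "tz": [0.0022, 0.0058, 0.0091, 0.0121, 0.0146], "spin": [0, 0, 0, 0, 0], "aperture": [0, 0, 0, 0, 0]}'; python3 - <<'E'
from h import *
cv2.imwrite("pics/s2.png",cv2.resize(optics.get_image("scene")[250:450,230:500,::-1],None,fx=2.5,fy=2.5,interpolation=2))
E
```

```text
t: 4.7
position: [0.4913, -0.2911, 0.1467]
tcp_rot: [-3.141, 0.0, -0.215]
wrist_force: [5.7, 2.7, 0.2]
width: 0.0072
finger_force: 15.0
```

View pics/s2.png

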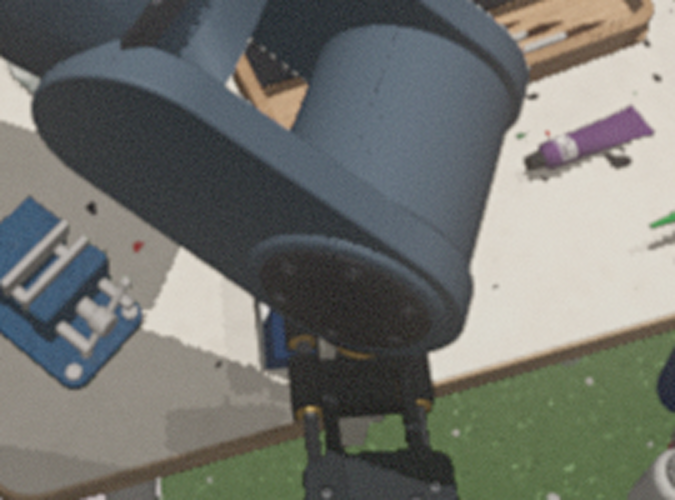

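```bash
python3 jog.py '{"tx": [0, 0, 0, 0, 0], "ty": [0, 0, 0.0015, 0.001, 0.012], "tz": [0, 0, -0.009, -0.009, -0.02], "spin": [0, 0, 0, 0, 0], "aperture": [0.012, 0.012, 0.012, 0.012, 0.012]}' ; python3 jog.py '{"tx": [0, 0, 0], "ty": [0.01, 0, 0], "tz": [-0.05, -0.06, -0.05], "spin": [0, 0, 0], "aperture": [0.03, 0.04, 0.04]}'
```

```text
t: 5.38
position: [0.4882, -0.3038, 0.1863]
tcp_rot: [-3.141, 0.001, -0.214]
wrist_force: [0.9, -0.9, 0.9]
width: 0.0119
finger_force: 0.0
t: 5.75
position: [0.486, -0.314, 0.3489]
tcp_rot: [3.141, -0.001, -0.215]
wrist_force: [0.1, 0.1, -0.1]
width: 0.037
finger_force: 0.0
```

```bash
python3 - <<'E'
from h import *
print(readout.observe()["q"].round(3));p,R=tool()
print(R.T@(np.array([.5203,-.1536,.30])-p))
E
```

```text
[-0.654  0.32   1.434  0.     1.386  1.132]
[-0.00083288 -0.16404352  0.04886434]
```

```bash
python3 jog.py '{"tx": [0, 0, -0.001, 0, 0], "ty": [-0.056, -0.056, -0.052, 0, 0], "tz": [0.01, 0.01, 0.01, 0, 0], "spin": [0, 0, 0, -0.1742, -0.1742], "aperture": [0.04, 0.04, 0.04, 0.04, 0.04]}'; python3 jog.py '{"tx": [0, 0, 0, 0, 0], "ty": [0, 0, 0, 0, 0], "tz": [0, 0, 0, 0, 0], "spin": [-0.1742, -0.1742, -0.1742, -0.1742, -0.1742], "aperture": [0.04, 0.04, 0.04, 0.04, 0.04]}'; python3 jog.py '{"tx": [0, 0, 0, 0], "ty": [0, 0, 0, 0], "tz": [0, 0, 0, 0], "spin": [-0.1742, -0.1742, 0, 0], "aperture": [0.04, 0.04, 0.04, 0.04]}'
python3 - <<'E'
from h import *
w=cam("wrist");im=optics.get_image("wrist");cv2.imwrite("pics/w2.png",im[:,:,::-1])
np.savez("w2.npz",K=w[0],T=w[1])
p,R=tool();print(p,R.round(4))
print(proj(w,(.5203,-.1536,.102)))
E
```

```text
t: 6.38
position: [0.5203, -0.1528, 0.3165]
tcp_rot: [-3.142, -0.0, 0.14]
wrist_force: [-1.0, 0.4, 0.7]
width: 0.0403
finger_force: 0.0
t: 7.0
position: [0.5201, -0.1535, 0.3165]
tcp_rot: [3.141, -0.0, 1.01]
wrist_force: [-1.0, 0.8, 0.3]
width: 0.0402
finger_force: 0.0
t: 7.5
position: [0.5202, -0.1537, 0.3162]
tcp_rot: [3.141, 0.0, 1.349]
wrist_force: [-0.7, 0.2, -0.7]
width: 0.0401
finger_force: 0.0
[ 0.52025796 -0.15372543  0.31605959] [[ 2.195e-01  9.756e-01  2.000e-04]
 [ 9.756e-01 -2.195e-01 -0.000e+00]
 [ 0.000e+00  2.000e-04 -1.000e+00]]
[320.34673464 220.7907209 ]
```

View pics/w2.png

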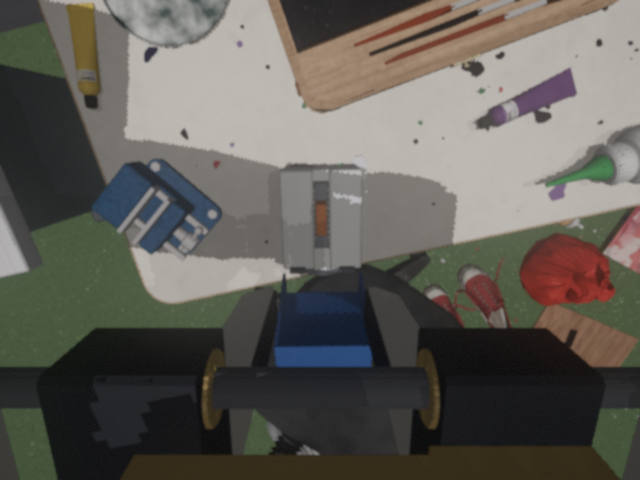

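Wrist view: hood swung back (blue, y 293–360), slot open with orange tab at (321,218), within ~1.5 mm of prediction.

```bash
python3 jog.py '{"tx": [0.001, 0, 0, 0, 0], "ty": [0, 0, 0, 0, 0], "tz": [0.055, 0.055, 0.05, 0.033, 0.015], "spin": [0, 0, 0, 0, 0], "aperture": [0.04, 0.04, 0.04, 0.04, 0.04]}'; python3 jog.py '{"tx": [0, 0, 0, 0, 0], "ty": [0, 0, 0, 0, 0], "tz": [0, 0, 0, 0, 0], "spin": [0, 0, 0, 0, 0], "aperture": [0, 0, 0, 0, 0]}' 25
```

```text
t: 8.18
position: [0.5199, -0.1526, 0.1064]
tcp_rot: [-3.139, -0.0, 1.351]
wrist_force: [0.5, -0.2, -0.1]
width: 0.0401
finger_force: 0.0
t: 8.8
position: [0.521, -0.153, 0.1087]
tcp_rot: [3.14, 0.0, 1.353]
wrist_force: [-0.5, 0.8, 7.0]
width: 0.0098
finger_force: 25.0
```

```bash
python3 jog.py '{"tx": [0, 0, 0, 0, 0], "ty": [0, 0, 0, 0, 0], "tz": [0, -0.01, -0.02, -0.03, -0.04], "spin": [0, 0, 0, 0, 0], "aperture": [0, 0, 0, 0, 0]}' 30;  python3 jog.py '{"tx": [0, 0, 0], "ty": [0, 0, 0], "tz": [-0.04, -0.02, 0], "spin": [0, 0, 0], "aperture": [0, 0, 0]}'
python3 - <<'E'
from h import *
im=optics.get_image("scene");cv2.imwrite("pics/s3.png",im[:,:,::-1])
p,R=tool();print(p,readout.observe()["wrist_force"])
# lid centre from top & scene
E
```

```text
t: 9.43
position: [0.5201, -0.1526, 0.2088]
tcp_rot: [-3.14, -0.0, 1.353]
wrist_force: [-0.4, -0.1, -0.9]
width: 0.0098
finger_force: 30.0
t: 9.8
position: [0.5209, -0.1529, 0.2694]
tcp_rot: [3.139, 0.0, 1.353]
wrist_force: [-0.1, 0.4, -1.4]
width: 0.0097
finger_force: 30.0
[ 0.52041714 -0.15276569  0.26800877] [-0.26499738  0.0417578  -1.06240186]
```

View pics/s3.png

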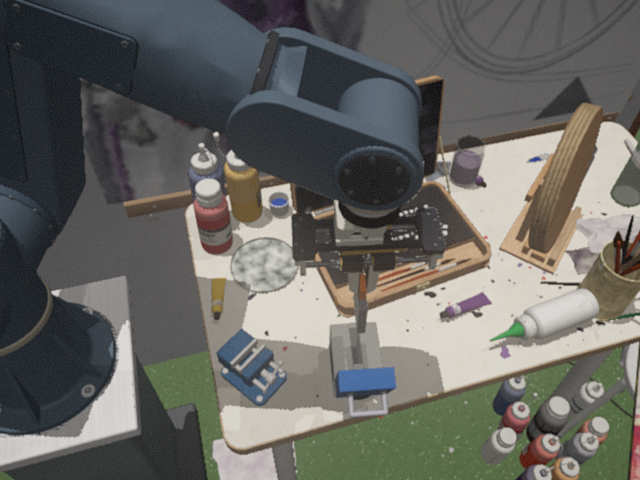

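The scene view shows the cartridge clear of the slot under the gripper (tab about (360,290)), the hood open past upright at (365,385), lid and bottles untouched.

```bash
python3 jog.py '{"tx": [0.02, 0.036, 0.04, 0.04, 0.04], "ty": [-0.014, -0.025, -0.028, -0.028, -0.028], "tz": [0, 0, 0, 0, 0], "spin": [0, 0, 0, 0, 0], "aperture": [0, 0, 0, 0, 0]}'; python3 jog.py '{"tx": [0.032, 0.02, 0, 0, 0], "ty": [-0.022, -0.014, 0, 0, 0], "tz": [0, 0, 0.01, 0.03, 0.02], "spin": [0, -0.05, -0.09, -0.078, 0], "aperture": [0, 0, 0, 0, 0]}'; python3 jog.py '{"tx": [0, 0, 0], "ty": [0, 0, 0], "tz": [0.013, 0, 0], "spin": [0, 0, 0], "aperture": [0, 0, 0]}'
python3 - <<'E'
from h import *
for n in("scene","top","wrist"):
    cv2.imwrite(f"pics/f_{n}.png",optics.get_image(n)[:,:,::-1])
p,R=tool();print(p,R.round(3));s=cam("scene");t=cam("top")
# lid ellipse from the initial pictures: bright-on-table fit by hull of non-table-coloured blob
for n,c,(x,y) in(("scene",s,(264,264)),("top",t,(294,314))):
    im=cv2.imread(f"pics/{n}0.png");h=cv2.cvtColor(cv2.GaussianBlur(im,(5,5),0),cv2.COLOR_BGR2LAB).astype(int)
    roi=np.zeros(im.shape[:2],np.uint8);cv2.circle(roi,(x,y),42,1,-1)
    m=((h[:,:,2]-128<5)&(roi>0)).astype(np.uint8);m=cv2.morphologyEx(m,2,np.ones((3,3)));k=max(cv2.findContours(m,0,1)[0],key=cv2.contourArea)
    e=cv2.fitEllipse(cv2.convexHull(k));print(n,e,onz(c,e[0],.008))
a=cv2.imread("pics/f_scene.png")[110:310,190:400];b=cv2.imread("pics/f_wrist.png")
cv2.imwrite("pics/f_c.png",cv2.resize(a,None,fx=3,fy=3,interpolation=2))
E
```

```text
t: 10.48
position: [0.4372, 0.0469, 0.2667]
tcp_rot: [-3.14, 0.0, 1.352]
wrist_force: [0.5, -0.2, 0.6]
width: 0.01
finger_force: 30.0
t: 11.1
position: [0.4136, 0.1041, 0.2057]
tcp_rot: [-3.139, 0.0, 1.572]
wrist_force: [0.9, -0.5, -0.4]
width: 0.0096
finger_force: 30.0
t: 11.48
position: [0.4149, 0.1042, 0.1953]
tcp_rot: [3.141, -0.0, 1.57]
wrist_force: [0.7, 0.4, -0.3]
width: 0.0096
finger_force: 30.0
[0.41495647 0.10425295 0.19540055] [[ 0.     1.     0.001]
 [ 1.    -0.     0.   ]
 [ 0.     0.001 -1.   ]]
scene ((262.455078125, 267.2227783203125), (57.65875244140625, 69.60501861572266), 60.191070556640625) [0.40973439 0.09693142 0.008     ]
top ((307.9200744628906, 298.7920837402344), (8.023737907409668, 18.992956161499023), 47.83555603027344) [0.44491394 0.07125532 0.008     ]
```

View pics/f_c.png

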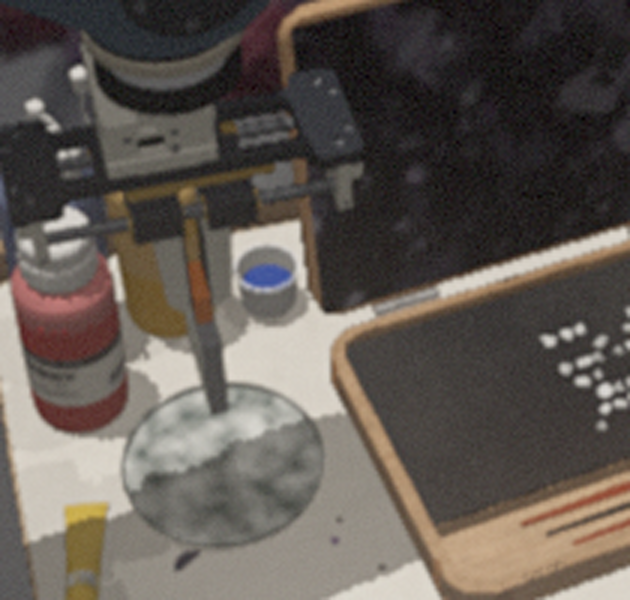

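View pics/f_wrist.png

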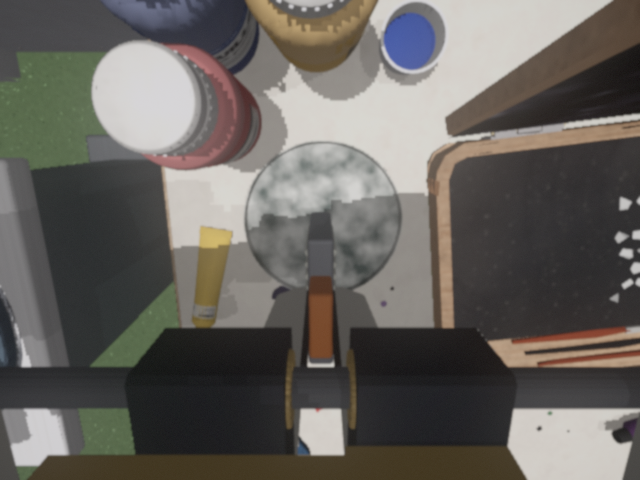

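Final views: lid in scene centred at (264.5,264.8) and in the wrist image at (323.5,216); the plate's near lower corner is at ~(262,247) in the scene view, (319,212) in the wrist view.

```bash
python3 - <<'E'
from h import *
s=cam("scene");w=cam("wrist")
print("lid",onz(s,(264.5,264.8),.008),onz(w,(323.5,216),.008))
p,_=tool();b=p[2]-.0945;print(p,b)
for z in(b,b+.066):
  for dy in(-.032,.032):
    X=(p[0],p[1]+dy,z);print(z.round(3),dy,"scene crop",(proj(s,X)-[190,110])*3,"wrist",proj(w,X))
E
```

```text
lid [0.41489229 0.10169123 0.008     ] [0.41811787 0.11428214 0.008     ]
[0.41495647 0.10425295 0.19540055] 0.10090055003506074
0.101 -0.032 scene crop [221.87117475 410.864128  ] wrist [319.92100742 308.23813818]
0.101 0.032 scene crop [200.67433099 334.78608687] wrist [319.72775342 211.28193721]
0.167 -0.032 scene crop [212.89746209 340.13779448] wrist [319.98717869 365.9785239 ]
0.167 0.032 scene crop [190.97192858 262.93342242] wrist [319.73016857 239.49469066]
```

```bash
python3 - <<'E'
from h import *
s=cam("scene");w=cam("wrist");t=cam("top")
from scipy.optimize import least_squares
def fit(n,c,f,X0,ang):
    g=cv2.GaussianBlur(cv2.imread(f),(3,3),0).astype(float);best=None
    P=[]
    for a in np.radians(ang):   # strongest colour step along each radius near r=68 mm
        r=np.arange(.052,.084,.0005);pts=np.array([proj(c,(X0[0]+q*np.cos(a),X0[1]+q*np.sin(a),.008)) for q in r]).astype(np.float32)
        v=cv2.remap(g,pts[:,:1],pts[:,1:],1)[:,0];d=np.linalg.norm(v[6:]-v[:-6],axis=1);i=d.argmax()+3
        P.append((X0[0]+r[i]*np.cos(a),X0[1]+r[i]*np.sin(a)))
    P=np.array(P);q=least_squares(lambda q:np.hypot(P[:,0]-q[0],P[:,1]-q[1])-.068,X0,loss="soft_l1",f_scale=.001).x
    print(n,q,np.sort(np.abs(np.hypot(P[:,0]-q[0],P[:,1]-q[1])-.068)*1e3).round(1)[[5,len(P)//2,-5]]);return q
A=np.arange(0,360,8)
fit("scene0",s,"pics/scene0.png",(.414,.103),A);fit("top0",t,"pics/top0.png",(.414,.104),A)
fit("wrist",w,"pics/f_wrist.png",(.417,.110),np.arange(-40,221,6));fit("scene_f",s,"pics/f_scene.png",(.414,.103),A)
d=np.load("w1.npz");fit("w1",(d["K"],d["T"]),"pics/w1.png",(.415,.106),A)
E
```

```text
scene0 [0.41512521 0.10305666] [0.2 1.1 3.9]
top0 [0.41606407 0.10621931] [0.1 0.8 8.9]
wrist [0.41716359 0.10851544] [0.1 0.7 3.2]
scene_f [0.41472277 0.10471075] [0.4 1.1 4.4]
w1 [0.42008537 0.10630311] [ 0.5  1.9 11.8]
```

```bash
python3 jog.py '{"tx": [0.0015, 0, 0, 0], "ty": [0.001, 0, 0, 0], "tz": [0.0005, 0, 0, 0], "spin": [0, 0, 0, 0], "aperture": [0, 0, 0, 0]}'; python3 -c "
from rig import bot, optics, readout
print(bot.close_job())"
```

```text
t: 12.12
position: [0.4156, 0.1057, 0.1943]
tcp_rot: [-3.142, -0.0, 1.571]
wrist_force: [0.9, -0.9, -0.3]
width: 0.0096
finger_force: 30.0
the job is handed in; nothing more can be done
None
```

I handed the job in at about 12 s: the hood is open past upright, and the cartridge is held upright about 10 cm above the table, over the middle of the tin lid and facing the robot. In the last pictures the lid and bottles had not been disturbed, but I don't have the judge's verdict.

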